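# Tip the tile tote into one corner and hold it

### The arm

A 7-joint arm with a two-finger parallel gripper is mounted at the origin on the work surface. World frame = base frame: x ahead of the robot, y to its left, z up, the work surface at z = 0. Lengths are in m, angles in rad, forces in N, time in s.
With the tool pointing down it reaches from about 0.4 to 0.925 m from the base axis. Payload 5.6 kg.
Tool frame: the origin (TCP) lies midway between the tips of the shut fingers; the grasp point (between the pads) lies 19 mm behind it (grip_depth is the distance from the TCP to the grasp point, in m); z points along the fingers, y is the line along which they close (so a half turn about z gives the same grasp; the last joint's range is limited). The gripper opens to 85 mm and grips with 20 to 120 N. Pads are 22 mm wide; open, the fingers measure 114 mm over their backs; the gripper's body (76 mm by 85 mm) begins 54 mm behind the grasp point. The pads swing forward as they close: fully open they stand 13 mm farther back than shut.
Start: joints at [-1.34, 0.468, -0.012, 1.603, 0.006, 1.071, -0.056], TCP at [0.176, 0.626, 0.231] pointing down, gripper open.
Joint ranges: [-2.53, 2.53], [-0.31, 2.02], [-1.57, 1.55], [0.28, 2.44], [-1.29, 4.43], [0.15, 1.84], [-2.92, 2.92]. Speed limits (rad/s): [2.57, 2.57, 3.14, 3.14, 3.14, 3.14, 3.14].

### API

Orientations are given as a unit quaternion [w, x, y, z].
In Python, from bench import get_state, capture, camera_info, finish_job, grip_depth gives the robot as it stands.
- The arm moves only by the tool move_arm, never from a script. Its arguments are lists of equal length, an entry for each row: "grip": the closure, from -1 (fully open) to 1 (shut), so that 0 is half open; "xyz": the shift along the world's x, y, z in units of 25 mm (1.0 is 25 mm), a list of three; "twist": the turn about the world's z in units of 5 degrees (1.0 is 5 degrees). A call has 1 to 20 rows; each row shifts and turns the commanded pose from where the row before left it; what a row does not reach is not made up. A row lasts 1/12 s, in which the tool goes at most 41.7 mm and 7.16 degrees, less where a joint would pass 70% of its speed; a pose out of reach is approached as far as the arm can. A call is refused whole if a number of a shift passes 1 or a number of a turn 1, either way. A call with a gripper value outside its range is refused whole. The fingers move at their own pace and stop on an object; "force" is the grip in N (left out, the last holds). Time passes only in rows, so rows that do not move let the fingers close. It gives the time, the measured TCP pose, the force, the opening and the grip force at its end, in the units of the state.
- get_state(): the state, without advancing time (a new reading comes with each control period).
- capture(name): name is "side" or "top" or "wrist"; returns the picture (420x560x3 uint8, red, green, blue); there is no depth.
- camera_info(name): a dict with "vfov" (degrees; the focal length in pixels is half the picture's height over the tangent of half this angle, whatever the lens; pixels are square), "cx", "cy" (the principal point, pixels), "R" (3x3) and "t" (3): a world point X has camera coordinates R X + t. Camera axes: x right, y down, z forward; pixel columns grow to the right and rows downward; lengths in m; the calibration is good to about 2 mm. A picture is of the moment at which its call begins: read the wrist's pose just before it. camera_info takes no time and is no camera call; for the wrist camera it gives the pose at the moment of the call.
- finish_job(): hands the job in; it is judged then, once.
The state is a dict: "time": time; "joint_positions": joint angles; "dq": joint speeds; "joint_torque": joint torques, N m; "position": TCP position; "tcp_rot": TCP orientation; "force": force on the tool from outside, world axes, zero at the start; "wrist_torque": the same for the moment, N m; "width": finger opening in m; "gripper_force": force on a finger pad.
Only numpy, scipy, OpenCV 4.12 (cv2) and the standard library are available. Lean on these libraries where they do the work, as an engineer would, in place of code of your own. Each camera call takes 0.05 s, during which the arm holds its last target. There are 200 camera calls.

### The job

One terracotta tile has been left on the bench in front of you: set it down inside the grey tote with the other four, without dropping it in. Then raise the corner of the tote that has the grab tab, tipping the tote steeply while the opposite corner stays on the bench, until all five tiles have slid together into that low corner. Finish while still gripping the tote and holding it tilted like that, and leave everything else on the bench where it is.

Things in the scene. Friction and masses are not known exactly. Their poses are not given: they have to be found in the camera images.
- tote: loose grey plastic open tote, about 0.45 kg, outside 220 (its x) by 170 (its y) by 60 mm high, walls and floor 5 mm thick (inside 210 by 160 by 55). Origin: centre of its underside; z up. A grab tab sticks out from its (+x,+y) corner. It rests on the bench, with ordinary grip there, and pivots on its (-x,-y) corner when the tab is lifted.
- tab (a point): grip point on the grab tab: an upright flat plate 12 mm thick that runs straight out from the tote's corner along the floor diagonal (tote azimuth 37.7 degrees), reaching 47 mm out, its bottom edge 25 mm and its top edge 80 mm above the tote's underside. This point is on the mid-plane of the plate, 27 mm out from the outer corner and 60 mm above the underside: tote frame (131.4, 101.5, 60) mm. Axes as the tote's. Pinch the plate across its 12 mm thickness.
- low_corner (a point): the inner floor corner at the tote's (-x,-y) end, diagonally opposite the tab, where the tiles must gather: tote frame (-105, -80, 5) mm. The outer bottom corner beneath it, (-110, -85, 0), stays on the bench as the tote tips.
- stray_tile: terracotta tile 32 (its x) by 26 (its y) by 10 mm thick, 30 g, lying flat on the bench to the right of the tote. Origin: centre of its underside; z up.
- tile1: tile of the same size and look as the stray one, lying loose in the tote, in the half nearer the tab (the floor at tote x below -25 mm is free at the start). Origin: centre of its underside. The tiles slide easily (friction about 0.2 on the tote): they move from about 12 to 15 degrees of tilt, and run along the walls right into the corner at about 30 degrees.
- tile2: tile of the same size and look as the stray one, lying loose in the tote, in the half nearer the tab (the floor at tote x below -25 mm is free at the start). Origin: centre of its underside. The tiles slide easily (friction about 0.2 on the tote): they move from about 12 to 15 degrees of tilt, and run along the walls right into the corner at about 30 degrees.
- tile3: tile of the same size and look as the stray one, lying loose in the tote, in the half nearer the tab (the floor at tote x below -25 mm is free at the start). Origin: centre of its underside. The tiles slide easily (friction about 0.2 on the tote): they move from about 12 to 15 degrees of tilt, and run along the walls right into the corner at about 30 degrees.
- tile4: tile of the same size and look as the stray one, lying loose in the tote, in the half nearer the tab (the floor at tote x below -25 mm is free at the start). Origin: centre of its underside. The tiles slide easily (friction about 0.2 on the tote): they move from about 12 to 15 degrees of tilt, and run along the walls right into the corner at about 30 degrees.
- jar_tall: bystander: green glaze jar, 66 mm across, 125 mm high. Origin: centre of underside.
- jar_short: bystander: blue glaze jar, 66 mm across, 85 mm high. Origin: centre of underside. It may change places with the tall jar.
- jar_pink: bystander: dull pink glaze jar, 60 mm across, 100 mm high. Origin: centre of underside.
- jar_lid: bystander: flat jar lid, 76 mm across, 12 mm high. Origin: centre of underside.
- brush: bystander: brush lying along its x, about 200 mm long, 42 mm wide and 20 mm high. Origin: underside.
- ruler: bystander: steel ruler 300 (its x) by 28 by 4 mm lying flat. Origin: centre of underside.

How it is judged:
On the way, in this order (a step that is already met when the one before it is completed fails the run):
1. the stray tile lies released inside the level tote (x of stray_tile in the frame of tote between -0.105 and 0.105 m and y of stray_tile in the frame of tote between -0.08 and 0.08 m and z of stray_tile in the frame of tote below 0.045 m and contact force between stray_tile and the fingers below 0.05 N and angle between tote's own z axis and vertical below 0.1 rad and linear speed of stray_tile below 0.05 m/s), for 0.2 s.
2. the tote is tipped onto the corner opposite the tab and all five tiles lie in that corner (distance between each of tile1, tile2, tile3, tile4, stray_tile and low_corner below 0.12 m and angle between tote's own z axis and vertical between 0.35 and 1 rad and height (world z) of tab above 0.13 m and height (world z) of low_corner below 0.025 m), for 0.2 s.
At the end, for the whole second after the job is handed in: Tote gripped (over 2 N) and still, tilted 20 to 57 degrees, tab point over 130 mm up, opposite inner floor corner below 25 mm, leaning on no bystander; the middles of all five tiles within 120 mm of that corner, at rest (all of step 2 and contact force between tote and the fingers above 2 N and linear speed of each of tote, tile1, tile2, tile3, tile4, stray_tile below 0.03 m/s and contact force between tote and jar_tall below 0.3 N and contact force between tote and jar_short below 0.3 N and contact force between tote and jar_pink below 0.3 N and contact force between tote and jar_lid below 0.3 N and contact force between tote and brush below 0.3 N and contact force between tote and ruler below 0.3 N); the arm keeps its last pose, push and grip.
It fails at once if the stray tile is dropped or thrown (it falls free faster than 0.9 m/s, a drop of 40 mm) (contact force between stray_tile and the fingers below 0.01 N and linear speed of stray_tile above 0.9 m/s and angle between tote's own z axis and vertical below 0.1 rad).
It fails at once if a bystander is moved more than 40 mm (distance of any of jar_tall, jar_short, jar_pink, jar_lid, brush, ruler from where it was at the start of the episode above 0.04 m).
It also fails if it takes over 61 s, if anything falls off the work surface, if the arm or the gripper's body presses on something with over 40 N, if the wrist force passes 120 N, or if a joint passes its speed limit or range.

## Working session

There is one attempt and no reset: what is moved stays moved. The work goes in short steps, Python scripts to look and compute and a tool call to move; the robot and the scene stay as the last step left them, time stands still between calls to the robot, and variables do not carry over. Pictures are saved under pics/ and viewed, at most 10 in all, crops included, and the job is handed in when it is done.

Besides the shell and the picture viewer there is one more tool, called as a command line: name --pt "numbers of a row" for each row, then --argument value for the rest. move_arm: Moves the arm, as the interface text tells. Its arguments: {"type":"object","properties":{"grip":{"type":"array","items":{"type":"number"}},"xyz":{"type":"array","items":{"type":"array","items":{"type":"number"}}},"twist":{"type":"array","items":{"type":"number"}},"force":{"type":"number"}},"required":["grip","xyz","twist"]}

```bash
mkdir -p pics
cat > h.py <<'E'
import numpy as np, cv2
from bench import get_state, capture, camera_info, finish_job, grip_depth
def snap(n,f):
    ci=camera_info(n); im=capture(n); cv2.imwrite('pics/'+f,cv2.cvtColor(im,cv2.COLOR_RGB2BGR)); return im,ci
def ray(ci,u,v,z):
    f=210/np.tan(np.radians(ci['vfov'])/2); R=np.array(ci['R']); t=np.array(ci['t'])
    d=R.T@np.array([(u-ci['cx'])/f,(v-ci['cy'])/f,1]); c=-R.T@t
    return c+d*(z-c[2])/d[2]
def proj(ci,X):
    f=210/np.tan(np.radians(ci['vfov'])/2); p=np.array(ci['R'])@np.array(X)+np.array(ci['t'])
    return ci['cx']+f*p[0]/p[2],ci['cy']+f*p[1]/p[2]
def comps(im,lo=(0,80,60),hi=(18,255,255)):
    m=cv2.inRange(cv2.cvtColor(im,cv2.COLOR_RGB2HSV),lo,hi)
    cs,_=cv2.findContours(m,cv2.RETR_EXTERNAL,cv2.CHAIN_APPROX_NONE)
    return [c for c in cs if cv2.contourArea(c)>40]
E
python3 - <<'E'
from h import *
a,ci=snap('top','t0.png'); b,_=snap('side','s0.png')
print(ci,grip_depth); print(get_state())
for c in comps(a):
    (u,v),wh,an=cv2.minAreaRect(c); print(u,v,wh,an,ray(ci,u,v,.01))
E
```

```text
{'vfov': 43.65741721767345, 'cx': 276.2979230181588, 'cy': 212.69853294713462, 'R': array([[-0.0133636 , -0.99990955,  0.00151749],
       [-0.98479752,  0.01289874, -0.17322663],
       [ 0.17319138, -0.00380935, -0.98488082]]), 't': array([-0.0322203 ,  0.52250586,  1.32523567])} 0.0187
{'time': 0.1, 'joint_positions': array([-1.33999224,  0.46831886, -0.01157565,  1.60350436,  0.00599431,
        1.07140161, -0.05628472]), 'dq': array([-0.00090045, -0.00273425, -0.00232941,  0.00040753,  0.00094177,
       -0.00112713, -0.00241177]), 'joint_torque': array([ 8.99219413e-04, -5.33520806e+01,  2.13204027e-02, -2.51963478e+01,
        1.14464300e-02,  4.21786273e-03,  8.71851285e-07]), 'position': array([0.17570246, 0.62529488, 0.23042551]), 'tcp_rot': array([-4.80958038e-05,  1.36512549e-01,  9.90638019e-01, -7.97578935e-04]), 'force': array([ 1.17066608,  0.09453546, -0.1171904 ]), 'wrist_torque': array([-0.00561731,  0.0204498 ,  0.02391311]), 'gripper_force': 0.0, 'width': 0.08518403116111914}
12.0 189.0 (56.0, 24.0) 90.0 [0.60269378 0.67424096 0.01      ]
349.4599914550781 97.279
[... 1941 characters left out ...]
0) 90.0 [ 0.94591099 -0.26566316  0.01      ]
404.0 64.0 (10.0, 10.0) 90.0 [ 0.95017589 -0.40579949  0.01      ]
418.20001220703125 64.0999984741211 (8.40000057220459, 11.80000114440918) 53.13010025024414 [ 0.94936711 -0.44592209  0.01      ]
390.50006103515625 64.0 (10.733125686645508, 9.391485214233398) 26.56505012512207 [ 0.95065786 -0.36764094  0.01      ]
460.60003662109375 62.300010681152344 (11.180339813232422, 8.944271087646484) 26.56505012512207 [ 0.95328796 -0.56619996  0.01      ]
439.5 62.0 (12.0, 25.0) 90.0 [ 0.9549482  -0.50656488  0.01      ]
476.0 60.5 (11.0, 10.0) 90.0 [ 0.95817972 -0.6102068   0.01      ]
279.5 234.0 (370.0, 559.0) 90.0 [ 0.47055753 -0.04703045  0.01      ]
```

View pics/t0.png

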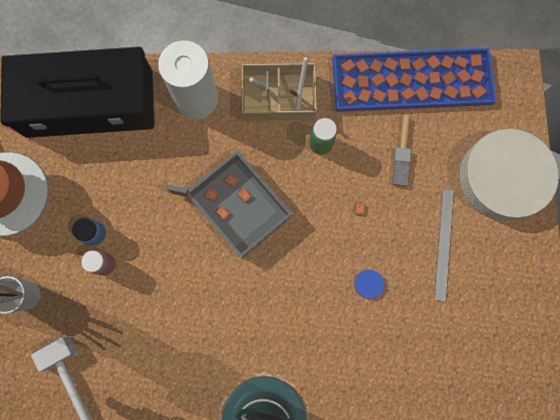

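View pics/s0.png

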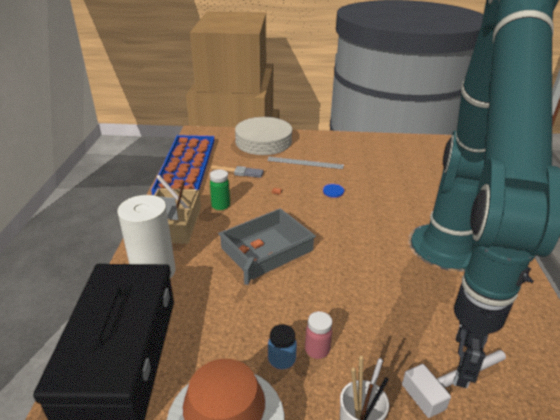

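The top view has the tote's corners at about (238,155), (291,213), (243,254) and (190,195). The tab is on the left at (180,190) and the stray tile at (360,209). The green jar is near (322,136).

Run:
```python
from h import *
a=capture('top')
c1=cv2.resize(a[140:265,160:300],None,fx=4,fy=4,interpolation=cv2.INTER_CUBIC)
c2=cv2.resize(a[194:224,345:375],None,fx=8,fy=8,interpolation=cv2.INTER_CUBIC)
o=np.zeros((500,800,3),np.uint8);o[:500,:560]=c1;o[:240,560:]=c2
cv2.imwrite('pics/z0.png',o[:,:,::-1])
```

```text
(no output)
```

View pics/z0.png

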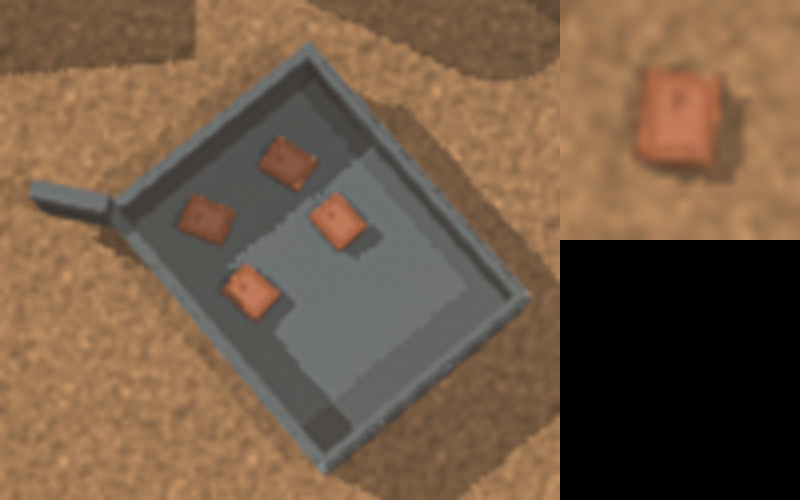

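The zoom gives the rim corners at (110,207), (308,45), (530,297) and (323,472), with the tab's top edge running from (35,187) to (107,202). The stray tile is nearly square with the axes and its long side lies roughly along world x.

Run:
```python
from h import *
ci=camera_info('top')
Z=lambda u,v:((u+.5)/4+160-.5,(v+.5)/4+140-.5)
L,T,R,B=[ray(ci,*Z(*p),.06)[:2] for p in [(110,207),(308,45),(530,297),(323,472)]]
print(L,T,R,B,[np.linalg.norm(x) for x in(T-R,L-B,L-T,B-R)])
ex=(T-R+L-B); ey=(L-T+B-R)
az=np.arctan2(ex[1],ex[0]); az2=np.arctan2(ey[1],ey[0])-np.pi/2
a=(az+az2)/2; c=(L+T+R+B)/4; Rm=np.array([[np.cos(a),-np.sin(a)],[np.sin(a),np.cos(a)]])
print('tote',c,np.degrees([az,az2,a]))
for n,p in dict(tab=(.1314,.1015),piv=(-.11,-.085),place=(-.065,0)).items(): print(n,c+Rm@p)
print('tab ends',[ray(ci,*Z(*p),.08) for p in[(35,187),(107,202)]])
t=[ray(ci,(u-560+.5)/8+345-.5,(v+.5)/8+194-.5,.01)[:2] for u,v in[(645,68),(720,72),(712,165),(637,160)]]
print('tile',np.mean(t,0)); 
for i in range(4):
  d=t[(i+1)%4]-t[i]; print(np.linalg.norm(d),np.degrees(np.arctan2(d[1],d[0])))
```

```text
[0.57894114 0.19243665] [0.68667166 0.06349256] [ 0.51588117 -0.07995985] [0.40447377 0.05401124] [np.float64(0.22304256340297549), np.float64(0.22271160423734188), np.float64(0.1680251251291588), np.float64(0.17424081733056979)]
tote [0.54649193 0.05749515] [39.2291254  39.8109627  39.52004405]
tab [0.58326482 0.2194086 ]
piv [ 0.5157273  -0.07807231]
place [0.4963508  0.01613252]
tab ends [array([0.58830765, 0.23743136, 0.08      ]), array([0.57784172, 0.19102499, 0.08      ])]
tile [ 0.53797324 -0.2627797 ]
0.025259763389254765 -93.86304348767226
0.0319836105349421 172.7520107498471
0.02517333892417486 85.37220447479349
0.03164304630084467 -7.123641929795594
```

move_arm --grip '[-0.3, -0.3, -0.3, -0.3, -0.3, -0.3, -0.3, -0.3, -0.3, -0.3, -0.3, -0.3, -0.3, -0.3, -0.3, -0.3, -0.3, -0.3, -0.3, -0.3]' --pt "0.6 -1 0" --pt "0.6 -1 0" --pt "0.6 -1 0" --pt "0.6 -1 0" --pt "0.6 -1 0" --pt "0.6 -1 0" --pt "0.6 -1 0" --pt "0.6 -1 0" --pt "0.6 -1 0" --pt "0.6 -1 0" --pt "0.6 -1 0" --pt "0.6 -1 0" --pt "0.6 -1 0" --pt "0.6 -1 0" --pt "0.6 -1 0" --pt "0.6 -1 0" --pt "0.2 -1 0" --pt "0.2 -1 0" --pt "0.2 -1 0" --pt "0.2 -1 0" --twist '[0, 0, 0, 0, 0, 0, 0, 0, 0, 0, 0, 0, 0, 0, 0, 0, 0, 0, 0, 0]' --force 30

```text
time: 1.82
position: [0.4357, 0.1245, 0.2312]
tcp_rot: [-0.0, 0.137, 0.991, 0.0]
force: [-0.1, -0.8, -0.5]
width: 0.0554
gripper_force: 0.0
```

move_arm --grip '[-0.3, -0.3, -0.3, -0.3, -0.3, -0.3, -0.3, -0.3, -0.3, -0.3, -0.3, -0.3, -0.3, -0.3, -0.3, -0.3, -0.3, -0.3]' --pt "0.25 -1 0" --pt "0.25 -1 0" --pt "0.25 -1 0" --pt "0.25 -1 0" --pt "0.25 -1 0" --pt "0.25 -1 0" --pt "0.25 -1 0" --pt "0.25 -1 0" --pt "0.25 -1 0" --pt "0.25 -1 0" --pt "0.25 -1 0" --pt "0.25 -1 0" --pt "0.25 -1 0" --pt "0.25 -1 0" --pt "0.25 -1 0" --pt "0.25 -0.5 -0.5" --pt "0 0 -1" --pt "0 0 0" --twist '[0.2, 0.2, 0.2, 0.2, 0.2, 0.2, 0.2, 0.2, 0.2, 0.2, 0, 0, 0, 0, 0, 0, 0, 0]'

```text
time: 3.32
position: [0.5332, -0.2614, 0.1896]
tcp_rot: [-0.004, 0.05, 0.999, 0.001]
force: [-0.9, 1.6, -1.0]
width: 0.055
gripper_force: 0.0
```

Run:
```python
from h import *
s=get_state(); a,ci=snap('wrist','w1.png')
from scipy.spatial.transform import Rotation as Ro
q=s['tcp_rot']; M=Ro.from_quat([q[1],q[2],q[3],q[0]]).as_matrix()
print(s['position'],np.degrees(np.arctan2(M[1,1],M[0,1])),s['width'],s['joint_positions'].round(2))
print([proj(ci,(.538,-.263,z)) for z in(.01,)])
```

```text
[ 0.53322723 -0.26138377  0.18960569] 84.21944336508622 0.05497710968337966 [ 0.03  0.45  0.49  1.8  -0.25  0.96  2.09]
[(np.float64(281.40545131283665), np.float64(194.61886950528066))]
```

View pics/w1.png

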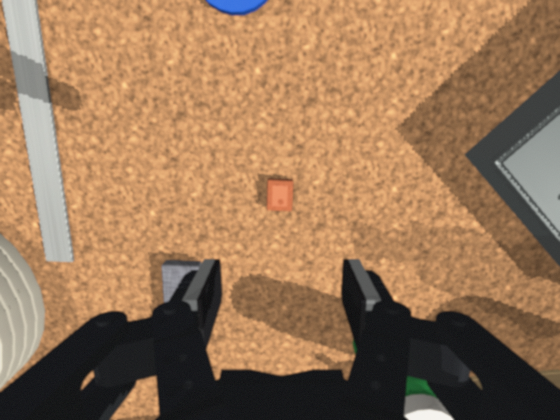

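The wrist view shows the tile at (280,195), within 2 px of the prediction and square with the fingers.

move_arm --grip '[-0.3, -0.3, -0.3, -0.3, -0.3, -0.3, -0.3, -0.3, -0.3, -0.3, -0.3, -0.3]' --pt "0.2 -0.06 -0.5" --pt "0 0 -1" --pt "0 0 -1" --pt "0 0 -1" --pt "0 0 -1" --pt "0 0 -1" --pt "0 0 -0.6" --pt "0 0 -0.5" --pt "0 0 -0.4" --pt "0 0 -0.2" --pt "0 0 -0.2" --pt "0 0 0" --twist '[0, 0, 0, 0, 0, 0, 0, 0, 0, 0, 0, 0]'

```text
time: 4.37
position: [0.5409, -0.2631, 0.0086]
tcp_rot: [0.0, 0.05, 0.999, 0.0]
force: [-0.5, 0.3, 1.0]
width: 0.0555
gripper_force: 0.0
```

move_arm --grip '[-0.3, -0.3, -0.3, 1, 1, 1, 1, 1, 1, 1, 1, 1]' --pt "-0.1 0 -0.1" --pt "0 0 -0.15" --pt "0 0 0" --pt "0 0 0" --pt "0 0 0" --pt "0 0 0" --pt "0 0 0" --pt "0 0 0" --pt "0 0 0" --pt "0 0 0" --pt "0 0 0" --pt "0 0 0" --twist '[0, 0, 0, 0, 0, 0, 0, 0, 0, 0, 0, 0]' --force 30

```text
time: 5.37
position: [0.5387, -0.2634, 0.0029]
tcp_rot: [0.0, 0.05, 0.999, -0.0]
force: [-0.3, -0.9, 5.4]
width: 0.0246
gripper_force: 30.0
```

move_arm --grip '[1, 1, 1, 1, 1, 1, 1, 1, 1, 1, 1, 1, 1, 1, 1, 1, 1, 1, 1, 1]' --pt "0 0 0.3" --pt "0 0 0.7" --pt "0 0 1" --pt "0 0 1" --pt "0 0 1" --pt "0 0 0.7" --pt "0 0 0" --pt "-0.1 0.5 0" --pt "-0.1 0.9 0" --pt "-0.14 1 0" --pt "-0.15 1 0" --pt "-0.15 1 0" --pt "-0.15 1 0" --pt "-0.15 1 0" --pt "-0.15 1 0" --pt "-0.15 1 0" --pt "-0.15 1 0" --pt "-0.15 1 0" --pt "-0.1 0.6 0" --pt "0 0.3 0" --twist '[0, 0, 0, 0, 0, 0, 0, 0.5, 0.8, 0.8, 0.8, 0.8, 0.8, 0.8, 0.8, 0.8, 0.8, 0.8, 0.3, 0]'

```text
time: 7.03
position: [0.4953, 0.0222, 0.1189]
tcp_rot: [-0.001, -0.33, 0.944, 0.001]
force: [-0.7, -0.4, 0.2]
width: 0.0251
gripper_force: 29.5
```

Run:
```python
from h import *
s=get_state(); a,ci=snap('wrist','w2.png')
from scipy.spatial.transform import Rotation as Ro
q=s['tcp_rot']; M=Ro.from_quat([q[1],q[2],q[3],q[0]]).as_matrix()
print(s['position'],np.degrees(np.arctan2(M[1,1],M[0,1])),s['width'],s['gripper_force'],s['joint_positions'].round(2))
```

```text
[0.49531956 0.02220488 0.11889485] 128.5931012152549 0.025143556743759225 29.54044908285141 [-0.3   0.37  0.23  2.08 -0.13  0.71  2.25]
```

View pics/w2.png

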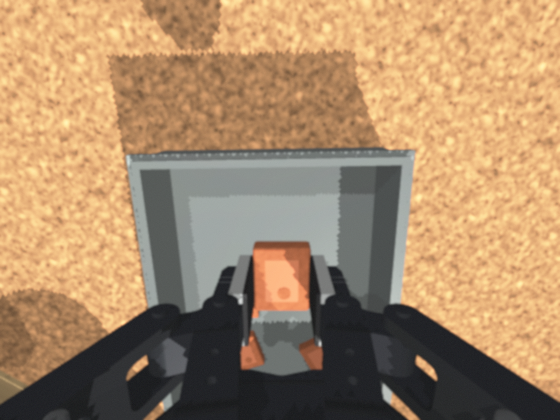

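The wrist view shows the tile firmly held at (282,275) and centred between the tote's side walls. The floor below it is clear.

move_arm --grip '[1, 1, 1, 1, 1, 1, 1, 1, 1, 1]' --pt "0 0 -0.5" --pt "0 0 -0.8" --pt "0 0 -0.8" --pt "0 0 -0.8" --pt "0 0 -0.6" --pt "0 0 -0.4" --pt "0 0 -0.2" --pt "0 0 -0.1" --pt "0 0 -0.06" --pt "0 0 0" --twist '[0, 0, 0, 0, 0, 0, 0, 0, 0, 0]'

```text
time: 7.92
position: [0.4977, 0.0191, 0.0139]
tcp_rot: [0.0, -0.328, 0.945, -0.0]
force: [0.3, -0.3, -0.8]
width: 0.0247
gripper_force: 29.5
```

move_arm --grip '[1, 1, 1, 1]' --pt "0 0 -0.1" --pt "0 0 -0.08" --pt "0 0 0" --pt "0 0 0" --twist '[0, 0, 0, 0]'

```text
time: 8.25
position: [0.4974, 0.0193, 0.0092]
tcp_rot: [0.0, -0.328, 0.945, 0.0]
force: [0.4, 0.1, -0.7]
width: 0.0247
gripper_force: 29.5
```

move_arm --grip '[1, 1, 0.2, 0, -0.2, -0.3, -0.3, -0.3, -0.3, -0.3, -0.3, -0.3, -0.3, -0.3]' --pt "0 0 -0.06" --pt "0 0 0" --pt "0 0 0" --pt "0 0 0" --pt "0 0 0" --pt "0 0 0" --pt "0 0 0.2" --pt "0 0 0.6" --pt "0 0 1" --pt "0 0 1" --pt "0 0 1" --pt "0 0 1" --pt "0 0 1" --pt "0 0 0" --twist '[0, 0, 0, 0, 0, 0, 0, 0, 0, 0, 0, 0, 0, 0]'

```text
time: 9.42
position: [0.5003, 0.0194, 0.1573]
tcp_rot: [0.004, -0.328, 0.945, -0.001]
force: [1.2, -0.0, -0.4]
width: 0.0554
gripper_force: 0.0
```

Run:
```python
from h import *
a,ci=snap('top','t2.png'); w,_=snap('wrist','w3.png'); print(get_state()['position'],get_state()['width'])
cv2.imwrite('pics/c3.png',np.hstack([cv2.resize(a[120:270,150:350],(400,300)),cv2.resize(w,(400,300))])[:,:,::-1])
```

```text
[0.4978234  0.01944982 0.15368076] 0.055418517906010635
```

View pics/c3.png

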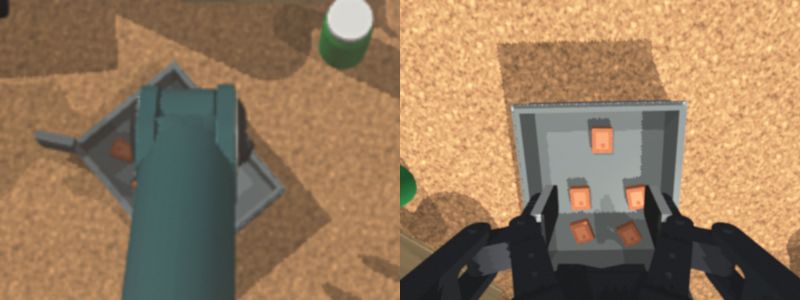

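All five tiles lie in the tote and the stray one is released at its free end. Next I'll turn the tool by -141° for the tab, which keeps joint 7 mid-range.

move_arm --grip '[-0.3, -0.3, -0.3, -0.3, -0.3, -0.3, -0.3, -0.3, -0.3, -0.3, -0.3, -0.3, -0.3, -0.3, -0.3, -0.3, -0.3, -0.3, -0.3, -0.3]' --pt "0 0 0.5" --pt "0 0 0.5" --pt "0 0.3 0" --pt "0.2 0.4 0" --pt "0.2 0.4 0" --pt "0.2 0.4 0" --pt "0.2 0.4 0" --pt "0.2 0.4 0" --pt "0.2 0.4 0" --pt "0.2 0.4 0" --pt "0.2 0.4 0" --pt "0.2 0.5 0" --pt "0.2 0.5 0" --pt "0.2 0.5 0" --pt "0.2 0.5 0" --pt "0.2 0.5 0" --pt "0.2 0.5 0" --pt "0.2 0.5 0" --pt "0.2 0.5 0" --pt "0.2 0.46 0" --twist '[-1, -1, -1, -1, -1, -1, -1, -1, -1, -1, -1, -1, -1, -1, -1, -1, -1, -1, -1, -1]'

```text
time: 11.18
position: [0.5815, 0.2187, 0.1757]
tcp_rot: [-0.001, 0.514, 0.858, -0.001]
force: [0.6, -0.4, -0.5]
width: 0.0555
gripper_force: 0.0
```

move_arm --grip '[-0.3, -0.3, -0.3, -0.3, -0.3, -0.3, -0.3, -0.3, -0.3, -0.3]' --pt "0 0 0" --pt "0 0 0" --pt "0 0 0" --pt "0 0 0" --pt "0 0 0" --pt "0 0 0" --pt "0 0 0" --pt "0 0 0" --pt "0 0 0" --pt "0 0 0" --twist '[-1, -1, -1, -1, -1, -1, -1, -1, 0, 0]'

```text
time: 12.02
position: [0.5816, 0.2181, 0.1762]
tcp_rot: [0.0, 0.775, 0.632, -0.001]
force: [0.1, 0.2, 0.2]
width: 0.0552
gripper_force: 0.0
```

Run:
```python
from h import *
s=get_state(); a,ci=snap('wrist','w4.png')
from scipy.spatial.transform import Rotation as Ro
q=s['tcp_rot']; M=Ro.from_quat([q[1],q[2],q[3],q[0]]).as_matrix()
print(s['position'],np.degrees(np.arctan2(M[1,1],M[0,1])),s['width'],s['joint_positions'].round(2))
e=np.array([.22,.975,0])
for o in(-.027,0,.02): print(proj(ci,np.array([.5835,.2185,.08])+o*e))
```

```text
[0.58160867 0.21806285 0.17619848] -11.549935540819344 0.055212259567971614 [-0.94  0.56  0.72  1.76 -0.43  0.99 -0.25]
(np.float64(282.83092732652307), np.float64(243.2445595283045))
(np.float64(283.58763065619326), np.float64(209.85513419512978))
(np.float64(284.17949835301147), np.float64(183.73905739836275))
```

View pics/w4.png

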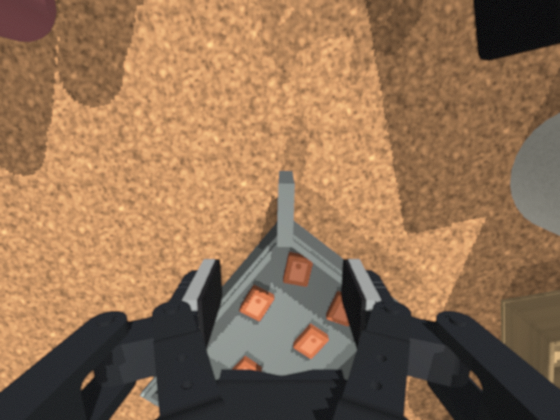

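The wrist view shows the plate's top edge running from about (286,182) to (285,245), parallel to the fingers and roughly 1.5 mm to +x of the prediction.

move_arm --grip '[-0.3, -0.3, -0.3, -0.3, -0.3, -0.3, -0.3, -0.3, -0.3]' --pt "0.12 0 -0.4" --pt "0 0 -0.8" --pt "0 0 -0.8" --pt "0 0 -0.8" --pt "0 0 -0.8" --pt "0 0 -0.8" --pt "0 0 -0.6" --pt "0 0 -0.3" --pt "0 0 0" --twist '[-0.1, 0, 0, 0, 0, 0, 0, 0, 0]'

```text
time: 12.82
position: [0.5842, 0.2176, 0.0429]
tcp_rot: [-0.0, 0.778, 0.628, -0.002]
force: [-0.9, 1.0, -0.3]
width: 0.0555
gripper_force: 0.0
```

move_arm --grip '[1, 1, 1, 1, 1, 1, 1, 1, 1, 1]' --pt "0 0 0" --pt "0 0 0" --pt "0 0 0" --pt "0 0 0" --pt "0 0 0" --pt "0 0 0" --pt "0 0 0" --pt "0 0 0" --pt "0 0 0" --pt "0 0 0" --twist '[0, 0, 0, 0, 0, 0, 0, 0, 0, 0]' --force 40

```text
time: 13.65
position: [0.5858, 0.2187, 0.0463]
tcp_rot: [-0.0, 0.778, 0.628, 0.001]
force: [-1.6, 0.2, 6.4]
width: 0.0113
gripper_force: 39.4
```

move_arm --grip '[1, 1, 1, 1, 1, 1, 1, 1, 1, 1, 1, 1]' --pt "-0.02 -0.08 0.32" --pt "-0.02 -0.08 0.32" --pt "-0.02 -0.08 0.32" --pt "-0.02 -0.08 0.32" --pt "-0.025 -0.11 0.31" --pt "-0.025 -0.11 0.31" --pt "-0.025 -0.11 0.31" --pt "-0.025 -0.11 0.31" --pt "-0.03 -0.14 0.29" --pt "-0.03 -0.14 0.29" --pt "-0.03 -0.14 0.29" --pt "-0.03 -0.14 0.29" --twist '[0, 0, 0, 0, 0, 0, 0, 0, 0, 0, 0, 0]'

```text
time: 14.65
position: [0.5777, 0.1848, 0.1377]
tcp_rot: [0.0, 0.778, 0.628, -0.0]
force: [-0.3, -0.2, -4.2]
width: 0.0113
gripper_force: 39.2
```

Run:
```python
from h import *
b,_=snap('side','s5.png'); a,_=snap('top','t5.png')
s=get_state();print(s['position'],s['force'],s['wrist_torque'],s['width'],s['gripper_force'])
cv2.imwrite('pics/c5.png',np.hstack([cv2.resize(b[150:300,180:380],(400,300)),cv2.resize(a[120:270,150:350],(400,300))])[:,:,::-1])
```

```text
[0.5785519  0.18447131 0.13855932] [ 0.43296025 -0.62811461 -4.84655643] [ 0.00704998 -0.13597573 -0.00188418] 0.011204717536519726 39.309046268463135
```

View pics/c5.png

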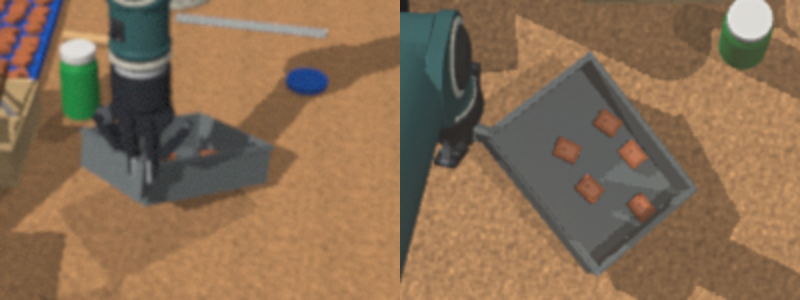

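The tote is tilting on the far corner (about 18°) and the tiles have begun to slide.

move_arm --grip '[1, 1, 1, 1, 1, 1, 1, 1, 1, 1, 1, 1, 1, 1, 1, 1, 1, 1, 1, 1]' --pt "-0.04 -0.17 0.28" --pt "-0.04 -0.17 0.28" --pt "-0.04 -0.17 0.28" --pt "-0.04 -0.17 0.28" --pt "-0.045 -0.2 0.255" --pt "-0.045 -0.2 0.255" --pt "-0.045 -0.2 0.255" --pt "-0.045 -0.2 0.255" --pt "-0.05 -0.22 0.235" --pt "-0.05 -0.22 0.235" --pt "-0.05 -0.22 0.235" --pt "-0.05 -0.22 0.235" --pt "0 0 0" --pt "0 0 0" --pt "0 0 0" --pt "0 0 0" --pt "0 0 0" --pt "0 0 0" --pt "0 0 0" --pt "0 0 0" --twist '[0, 0, 0, 0, 0, 0, 0, 0, 0, 0, 0, 0, 0, 0, 0, 0, 0, 0, 0, 0]'

```text
time: 16.42
position: [0.5643, 0.1263, 0.2139]
tcp_rot: [0.0, 0.778, 0.628, -0.0]
force: [0.2, -0.8, -3.0]
width: 0.0115
gripper_force: 40.1
```

Run:
```python
from h import *
b,_=snap('side','s6.png'); a,_=snap('top','t6.png')
s=get_state();print(s['position'],s['force'],s['wrist_torque'],s['width'],s['gripper_force'])
cv2.imwrite('pics/c6.png',np.hstack([cv2.resize(b[150:300,180:380],(400,300)),cv2.resize(a[120:270,150:350],(400,300))])[:,:,::-1])
```

```text
[0.56430937 0.12627076 0.21398279] [ 0.0991357  -0.73089351 -4.01952527] [-0.20929756 -0.04567917  0.03215431] 0.011351298971307095 40.09016275405884
```

View pics/c6.png

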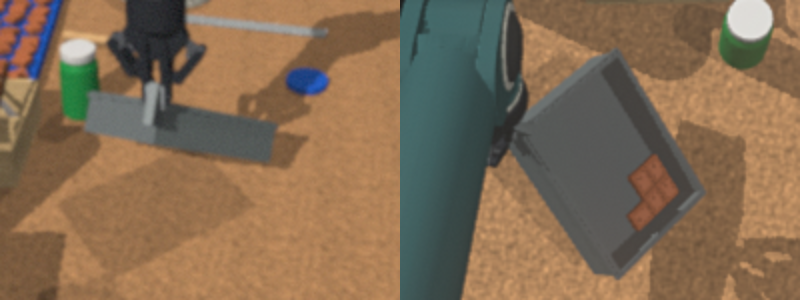

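The tiles have gathered into a block at the low corner. I'll check the distances numerically.

Run:
```python
from h import *
from scipy.spatial.transform import Rotation as Ro
ci=camera_info('top'); a=capture('top')
az=np.radians(39.5+37.7); n=np.array([np.sin(az),-np.cos(az),0])  # tilt axis raising tab
piv=np.array([.516,-.078,0])
T=Ro.from_rotvec(n*np.radians(37.5))*Ro.from_euler('z',39.5,degrees=True); M=T.as_matrix()
o=piv-M@np.array([-.11,-.085,0])
w=lambda p:o+M@np.array(p)
print('tab',w((.1314,.1015,.06)),'low',w((-.105,-.08,.005)))
print('corner rims px',[proj(ci,w((x,y,.06))) for x,y in((-.11,-.085),(-.11,.085),(.11,-.085))])
m=cv2.inRange(cv2.cvtColor(a,cv2.COLOR_RGB2HSV),(0,120,60),(14,255,255)); m[:195]=0;m[240:]=0;m[:,:255]=0;m[:,:][:,300:]=0
v,u=np.nonzero(m); print(len(u),u.min(),u.max(),v.min(),v.max())
f=210/np.tan(np.radians(ci['vfov'])/2); R=np.array(ci['R']);c=-R.T@ci['t']
P=[]
for x,y in zip(u,v):
    d=R.T@np.array([(x-ci['cx'])/f,(y-ci['cy'])/f,1]); k=((w((0,0,.015))-c)@M[:,2])/(d@M[:,2]); P.append(M.T@(c+k*d-o))
P=np.array(P); 
print((P.min(0)*1000).round(),(P.max(0)*1000).round(),'max dist',np.linalg.norm(P-[-.105,-.08,.005],axis=1).max())
H,xe,ye=np.histogram2d(P[:,0],P[:,1],bins=[np.arange(-.12,.0,.01),np.arange(-.09,.05,.01)]);print(H.astype(int))
```

```text
tab [0.56158345 0.122368   0.23330458] low [ 0.51568228 -0.075343    0.00823647]
corner rims px [(np.float64(304.94158855953174), np.float64(217.53493977284893)), (np.float64(262.44447927655983), np.float64(259.32946576993265)), (np.float64(263.2196171035381), np.float64(146.15906650396698))]
533 264 299 197 239
[-162. -116.   15.] [-31.  11.  15.] max dist 0.09651937109008481
[[ 0  0  0  0  0  0  0  0  0  0  0  0  0  0]
 [ 0  0  0  0  0  0  0  0  0  0  0  0  0  0]
 [ 0  2  5  7  8  7  7  7  7  7  0  0  0  0]
 [ 0  6 11 10 11 12 12 13 12 12  2  0  0  0]
 [ 0  5 12 12 11 12 12 12 12 12  2  0  0  0]
 [ 0  5 12 11 11 12 13  2  2  3  0  0  0  0]
 [ 0  5 12 12 12 12 12  0  0  0  0  0  0  0]
 [ 0  4 12 12 12 12 12  1  0  0  0  0  0  0]
 [ 0  4 11 12 11 11 10  1  0  0  0  0  0  0]
 [ 0  0  0  0  0  0  0  0  0  0  0  0  0  0]
 [ 0  0  0  0  0  0  0  0  0  0  0  0  0  0]]
```

Run:
```python
from h import *
from scipy.spatial.transform import Rotation as Ro
F=[]
az=np.radians(77.2); n=np.array([np.sin(az),-np.cos(az),0])
M=(Ro.from_rotvec(n*np.radians(38))*Ro.from_euler('z',39.5,degrees=True)).as_matrix()
piv=np.array([.520,-.068,0]); o=piv-M@np.array([-.11,-.085,0])
out=[]
for nm,(r0,c0) in dict(side=(170,215),top=(130,190)).items():
    im=capture(nm); F.append(get_state()['force'][2]); ci=camera_info(nm)
    im=cv2.resize(im[r0:r0+140,c0:c0+130],None,fx=3,fy=3)
    for dz,col in((0,(255,255,0)),(.02,(255,0,255))):
        for x,y,z in((-.11,-.085,0),(-.11,-.085,.06),(-.11,.085,.06),(-.11,.085,0),(.11,-.085,.06)):
            u,v=proj(ci,o+M@np.array([x,y,z])+[0,0,dz]); cv2.circle(im,(int((u-c0)*3+1),int((v-r0)*3+1)),3,col,1)
    out.append(im)
for _ in range(6): capture('side'); F.append(get_state()['force'][2])
print(np.round(F,1)); cv2.imwrite('pics/c7.png',np.hstack(out)[:,:,::-1])
```

```text
[-3.4 -4.2 -3.4 -4.1 -3.4 -3.5 -3.1 -3.1]
```

View pics/c7.png

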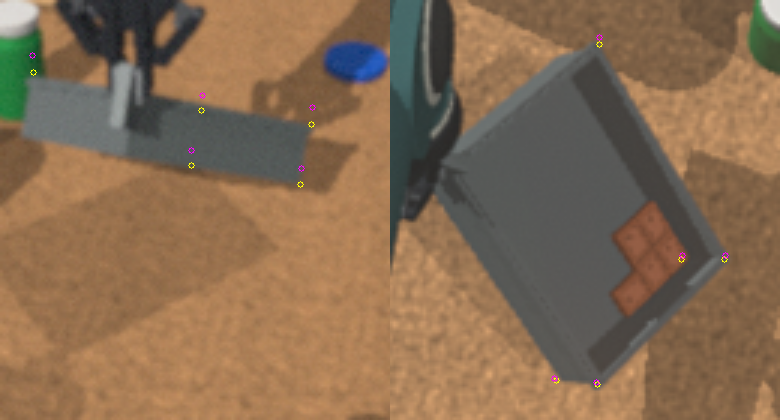

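The z = 0 model (yellow) matches the corner in both views, so the low corner is on the bench. All five tiles are packed there and nothing touches the tote.

```bash
python3 -c "
from h import *
print(finish_job())"
```

```text
the job is handed in; nothing more can be done
None
```

The job is handed in, with no verdict returned: the stray tile was set down in the tote with the other four, and the arm is still gripping the tab and holding the tote tilted about 38° on its low corner. In the last pictures all five tiles were packed in that corner, every part of them within 97 mm of it, and nothing else on the bench was touched.

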